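# Fit the clip post into the sprung post holder of the soldering board

## Robot

A 6-joint arm with a two-finger parallel gripper is mounted at the origin on the work surface. World frame = base frame: x ahead of the robot, y to its left, z up, the work surface at z = 0. Lengths are in m, angles in rad, forces in N, time in s.
With the tool pointing down it reaches from about 0.325 to 0.75 m from the base axis. Payload 7.6 kg.
Tool frame: the origin (TCP) lies on the centre line of the jaws, within the pads' length; the fingertips stand 11 mm ahead of it and the grasp point (between the pads) lies 8 mm behind it (manip.tip_reach is the distance from the TCP to the fingertips, in m); z points along the fingers, y is the line along which they close (so a half turn about z gives the same grasp; the last joint's range is limited). The gripper opens to 85 mm and grips with 20 to 120 N. Pads are 22 mm wide; open, the fingers measure 114 mm over their backs; the gripper's body (76 mm by 85 mm) begins 54 mm behind the grasp point. The pads swing forward as they close: fully open they stand 13 mm farther back than shut.
Start: joints at [1.248, 0.052, 1.401, -0, 1.689, -0.07], TCP at [0.131, 0.508, 0.221] pointing down, gripper open.
Joint ranges: [-2.9, 2.9], [-0.91, 2.17], [0.12, 2.37], [-1.06, 4.2], [0.26, 2.73], [-2.93, 2.93]. Speed limits (rad/s): [2.57, 2.57, 3.01, 3.14, 3.14, 3.14].

## Interface

Orientations are given as a 3x3 rotation matrix whose columns are the frame's x, y, z axes.
In Python, from cell import manip gives the robot as it stands. The module is installed in compiled form; this text tells all that it offers.
- The arm moves only by the tool arm_command, never from a script. Its argument "series" is text: rows parted by semicolons, each of 7 numbers parted by spaces: the turn, a rotation vector about the tool's x, y, z in parts of the range, where 1.0 means pi/2 rad, then the shift along the tool's x, y, z in parts of the range, where 1.0 means 1000 mm, then the finger opening in m, from 0 to 0.0854. In form: ax ay az x y z jaw; .... A call has 1 to 20 rows; each row is the pose to reach, as a shift and turn from the pose commanded when the call began, along the tool's axes at that moment; what a row does not reach only later rows make up. A row lasts 1/8 s, in which the tool goes at most 62.5 mm and 10.7 degrees, less where a joint would pass 70% of its speed; a pose out of reach is approached as far as the arm can. A shift or turn number past 1, either way, is cut back to 1. A call with a gripper value outside its range is refused whole. The fingers move at their own pace and stop on an object; "newtons" is the grip in N (left out, the last holds). Time passes only in rows, so rows that repeat a pose let the fingers close. It gives the time, the measured TCP pose, the force, the opening and the grip force at its end, in the units of the state.
- manip.get_obs(): the state, without advancing time (a new reading comes with each control period).
- manip.grab_frame(name): name is "side" or "top"; returns the picture (420x560x3 uint8, red, green, blue); there is no depth.
- manip.camera_model(name): a dict with "camera_matrix" (3x3 intrinsics, pixels), "k1" (the pictures are not rectified: a ray, as slopes to the right and down, at radius r is drawn at 1 + k1 r^2 times it, then the intrinsics apply), "T" (4x4, takes a point from camera to world coordinates). Camera axes: x right, y down, z forward; pixel columns grow to the right and rows downward; lengths in m; the calibration is good to about 2 mm. A picture is of the moment at which its call begins. camera_model takes no time and is no camera call.
- manip.close_job(): hands the job in; it is judged then, once.
Trained networks look in the newest picture that a camera, given by its name, has taken for a name from the list of things; names that differ only in an ending like _2 or _b are one class to them, and where a whole thing is asked for, a point or a joint stands for the part that bears it (a point fixed in the world has none). Each returns a list of dicts, best first, with "confidence" (0 to 1); they miss things now and then, are a little off and sometimes report something else, mostly with a low value. They report only what shows in the picture. A call takes as long as a camera call. They do not tell look-alikes from the thing itself.
- manip.spot_in(target, camera): "box" ([left, top, width, height] in pixels, round what is visible of it).
- manip.trace(target, camera): "mask" (420x560 bool, what is visible of it) and "box" ([left, top, width, height] in pixels, round what is visible of it).
The state is a dict: "time": time; "q": joint angles; "qd": joint speeds; "joint_torque": joint torques, N m; "eef_pos": TCP position; "ee_rot": TCP orientation; "wrist_force": force on the tool from outside, world axes, zero at the start; "moment": the same for the moment, N m; "width": opening from 0.0 (shut) to 1.0 (fully open); "grip_force": force on a finger pad.
Only numpy, scipy, OpenCV 4.12 (cv2) and the standard library are available. Lean on these libraries where they do the work, as an engineer would, in place of code of your own. Each camera call takes 0.05 s, during which the arm holds its last target. There are 200 camera calls.

## Task

Take the post with the side clip out of the wooden rack and slide it down into the post holder on the white soldering board, past the spring plunger. Feel for the height stop hidden in the bore and press the post gently fully home on it, with the clip arm reaching out over the long part of the white board. Let go of it, and leave the other two posts as they are.

Things in the scene. Friction and masses are not known exactly. Their poses are not given: they have to be found in the camera images.
- clip_post: the post to fit, about 160 g: a plain steel rod 14 mm across and 62 mm long, tapered over the last 5 mm to 6 mm across, under an aluminium head block. An 8 mm arm sticks out of the block along the post's +x and ends in a small spring clip; a short dark knob, 18 mm across and 12 mm long, sticks out to -x. Origin at the centre of the foot, z up along the rod
- foot (a point): centre of the clip post's foot (same as its origin). At the start the rod hangs in a hole of the rack, 3 mm wider than the rod, with the head block resting on the rack's top: 62 mm to lift
- head (a point): centre of the clip post's head block, 84 mm above the foot; the block is 28 x 24 x 44 mm (x, y, z) and reaches from 62 to 106 mm above the foot. Grip it across its 24 mm (along y)
- jaw (a point): the clip at the end of the clip post's arm, 85 mm from the rod's axis along the post's +x, 80 mm above the foot
- rack: fixed wooden rack 70 x 280 x 70 mm (x, y, z) with three holes on its centre line, at y = -95, 0 and 95 mm; origin under its centre. The three posts stand in the holes in any order, arms roughly to the rack's +x
- lens_post: another post in the rack, with the same rod and head block but a round lens 56 mm across on its arm; origin at its foot. Not to be disturbed
- plain_post: a third post in the rack, same rod and head block, with only a short tab in place of an arm; origin at its foot. Not to be disturbed
- station: fixed white soldering board, 12 mm thick, reaching from x = -65 to 135 mm and 95 mm either way in y; its long part lies to +x. The post holder, an aluminium block 44 x 44 mm and 72 mm high, stands on it at x = y = 0, its top 84 mm above the bench. Origin on the bench under the axis of the holder's bore
- mouth (a point): centre of the mouth of the bore, in the holder's top face; bore 15.5 mm wide, upright. A height stop inside, rigid and unseen, was left by the last user anywhere from 26 to 44 mm below the mouth; feel for it, it must not be pressed with more than 25 N. With the post on it the head block is still 18 to 36 mm above the mouth
- plunger (a joint): travel (m) of the spring plunger in the holder's +y side, 15 mm below the mouth: ball nose 9 mm across, black knob outside. 0 = fully out, its tip 3.5 mm from the bore's axis; it springs back with 3 N, and 1.8 N more per mm. A rod in the bore pushes it back 1 to 3 mm and is gripped by friction: it takes up to 15 N to ride over the nose, 2 to 8 N to slide on, and stays where it is left
Mind the look-alikes: they are no part of the job. Leave any green, orange or pink look-alike of the clip_post alone.

How it is judged:
On the way, in this order (a step that is already met when the one before it is completed fails the run):
1. the clip post is lifted clear of the rack (z of foot in the frame of rack above 0.072 m), for 0.1 s.
2. the rod has passed the spring plunger in the holder's bore and keeps it pushed back (z of foot in the frame of mouth below -0.02 m and horizontal distance between foot and mouth below 0.004 m and value of joint plunger above 0.0006 m), for 0.1 s.
At the end, for the whole second after the job is handed in: the clip post stands upright (within 4 degrees) in the bore with its foot on the hidden stop (within 1.5 mm), the plunger pushed back against the rod, the clip over the long part of the white board (arm within about 30 degrees of the board's +x), at rest and released (distance between foot and stop_c0 below 0.0115 m and horizontal distance between foot and mouth below 0.004 m and angle between clip_post's own z axis and vertical below 0.07 rad and value of joint plunger above 0.0006 m and x of jaw in the frame of station above 0.07 m and linear speed of clip_post below 0.01 m/s and contact force between clip_post and the fingers below 0.1 N); the robot touches nothing.
It fails at once if the height stop is pressed with more than 25 N (contact force between clip_post and stop_c0 above 25 N).
It fails at once if the post is rammed against the holder with more than 60 N (contact force between clip_post and station above 60 N).
It fails at once if another post is disturbed by more than 15 mm (distance of any of lens_post, plain_post from where it was at the start of the episode above 0.015 m).
It also fails if it takes over 64 s, if anything falls off the work surface, if the arm or the gripper's body presses on something with over 40 N, if the wrist force passes 120 N, or if a joint passes its speed limit or range.

## Working session

There is one attempt and no reset: what is moved stays moved. The work goes in short steps, Python scripts to look and compute and a tool call to move; the robot and the scene stay as the last step left them, time stands still between calls to the robot, and variables do not carry over. Pictures are saved under pics/ and viewed, at most 10 in all, crops included, and the job is handed in when it is done.

Besides the shell and the picture viewer there is one more tool, called as name(argument=value, ...) on one line, values as JSON. arm_command: Moves the arm, as the interface text tells. Its arguments: {"type":"object","properties":{"series":{"type":"string"},"newtons":{"type":"number"}},"required":["series"]}

```bash
mkdir -p pics
cat > h.py <<'E'
import numpy as np, cv2
from cell import manip
def ray(cam,px):
    m=manip.camera_model(cam);K=np.array(m["camera_matrix"]);T=np.array(m["T"])
    d=np.linalg.solve(K,[px[0],px[1],1.])[:2];s=d.copy()
    for _ in range(30): s=d/(1+m["k1"]*(s@s))
    v=T[:3,:3]@np.array([s[0],s[1],1.]);return T[:3,3],v/np.linalg.norm(v)
def atz(cam,px,z):
    o,v=ray(cam,px);return o+v*(z-o[2])/v[2]
def tri(pa,pb,ca="side",cb="top"):
    o1,v1=ray(ca,pa);o2,v2=ray(cb,pb)
    t=np.linalg.lstsq(np.c_[v1,-v2],o2-o1,rcond=None)[0]
    a=o1+t[0]*v1;b=o2+t[1]*v2;return (a+b)/2,np.linalg.norm(a-b)
def proj(cam,P):
    m=manip.camera_model(cam);T=np.linalg.inv(np.array(m["T"]));c=T[:3,:3]@np.array(P)+T[:3,3]
    s=c[:2]/c[2];s=s*(1+m["k1"]*(s@s));return (np.array(m["camera_matrix"])@[s[0],s[1],1])[:2]
def grab(cam,name):
    f=manip.grab_frame(cam);cv2.imwrite(f"pics/{name}.png",f[:,:,::-1]);return f
E
python3 - <<'E'
from h import *
for c in("side","top"):
    grab(c,c+"0");m=manip.camera_model(c);print(c,np.round(m["T"],3).tolist(),np.round(m["camera_matrix"],1).tolist(),m["k1"])
    for t in("clip_post","lens_post","plain_post","rack","station","head","jaw","plunger"):
        print(c,t,[(np.round(d["box"]).tolist(),round(d["confidence"],2)) for d in manip.spot_in(t,c)[:4]])
a=cv2.imread("pics/side0.png");b=cv2.imread("pics/top0.png")
o=manip.get_obs();print(o["time"],o["eef_pos"],o["ee_rot"],o["wrist_force"])
E
```

```text
side [[0.79, -0.413, 0.452, -0.174], [-0.612, -0.548, 0.57, -0.604], [0.012, -0.727, -0.686, 1.03], [0.0, 0.0, 0.0, 1.0]] [[544.1, 0.0, 278.1], [0.0, 544.1, 212.7], [0.0, 0.0, 1.0]] 0.07026365855903187
side clip_post [([226.0, 224.0, 37.0, 31.0], 0.96), ([276.0, 160.0, 41.0, 19.0], 0.76), ([136.0, 166.0, 35.0, 30.0], 0.74), ([136.0, 231.0, 47.0, 24.0], 0.63)]
side lens_post [([298.0, 169.0, 38.0, 24.0], 0.72)]
side plain_post [([321.0, 196.0, 18.0, 20.0], 0.47)]
side rack [([270.0, 166.0, 84.0, 80.0], 0.97)]
side station [([359.0, 258.0, 115.0, 82.0], 0.95)]
side head [([136.0, 169.0, 38.0, 28.0], 0.87), ([139.0, 230.0, 43.0, 27.0], 0.84), ([278.0, 160.0, 39.0, 16.0], 0.74), ([226.0, 224.0, 40.0, 39.0], 0.62)]
side jaw [([138.0, 230.0, 45.0, 25.0], 0.82), ([135.0, 169.0, 37.0, 27.0], 0.71)]
side plunger []
top [[-0.03, -0.996, 0.078, 0.353], [-0.999, 0.028, -0.023, 0.217], [0.021, -0.079, -0.997, 1.177], [0.0, 0.0, 0.0, 1.0]] [[473.0, 0.0, 282.2], [0.0, 473.0, 208.3], [0.0, 0.0, 1.0]] 0.030762818300257996
top clip_post [([193.0, 287.0, 48.0, 44.0], 0.96), ([226.0, 117.0, 18.0, 47.0], 0.74), ([312.0, 143.0, 9.0, 21.0], 0.67), ([256.0, 216.0, 43.0, 43.0], 0.6)]
top lens_post [([262.0, 115.0, 22.0, 49.0], 0.9)]
top plain_post [([311.0, 143.0, 12.0, 20.0], 0.63)]
top rack [([218.0, 139.0, 117.0, 35.0], 0.57)]
top station [([378.0, 102.0, 96.0, 99.0], 0.58)]
top head [([226.0, 118.0, 20.0, 47.0], 0.85), ([195.0, 290.0, 46.0, 44.0], 0.85), ([116.0, 256.0, 48.0, 51.0], 0.77), ([258.0, 220.0, 41.0, 38.0], 0.55)]
top jaw [([193.0, 286.0, 51.0, 45.0], 0.87), ([255.0, 219.0, 49.0, 31.0], 0.85), ([117.0, 258.0, 46.0, 44.0], 0.83), ([229.0, 119.0, 14.0, 48.0], 0.71)]
top plunger []
0.9 [0.13130415 0.50834259 0.22143343] [[-9.68213334e-01  2.50125846e-01  4.43925626e-05]
 [ 2.50125849e-01  9.68213327e-01  1.17399903e-04]
 [-1.36167206e-05  1.24771879e-04 -9.99999992e-01]] [ 0.31375764  0.64698946 -0.42432335]
```

View pics/side0.png

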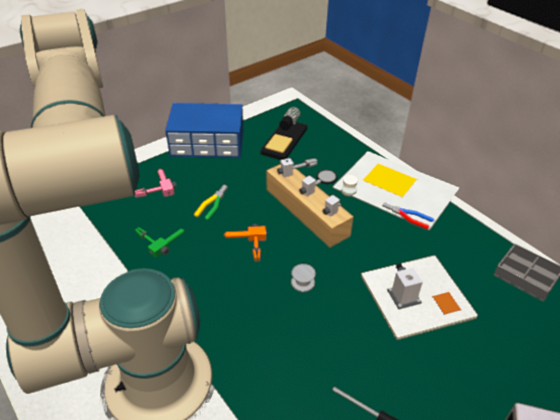

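View pics/top0.png

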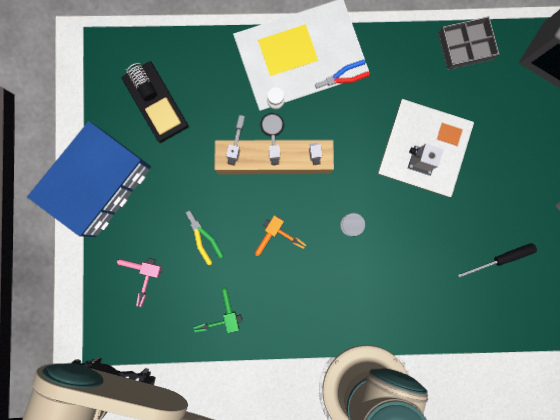

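Candidates for the clip post: the grey one at top (233,152)/side (286,167) in the rack, plus pink (148,270), green (230,320) and orange (275,228) in the top view. The grey one in the rack's left hole fits, because it hangs in the rack and has a thin arm with a clip. The middle post at top (274,150) carries the lens, and the right one at (316,152) is plain. The station is at top (427,150), with its long part (orange pad) towards the image's upper right. I'll confirm this in an enlarged crop.

Run:
```python
import cv2,numpy as np
s=cv2.imread("pics/side0.png");t=cv2.imread("pics/top0.png")
def c(i,x,y,w,h): return cv2.resize(i[y:y+h,x:x+w],(400,300),interpolation=cv2.INTER_CUBIC)
o=np.vstack([np.hstack([c(t,215,105,120,90),c(s,260,150,100,75)]),np.hstack([c(t,370,95,120,90),c(s,360,255,120,90)])])
cv2.imwrite("pics/crop0.png",o)
```

```text
(no output)
```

View pics/crop0.png

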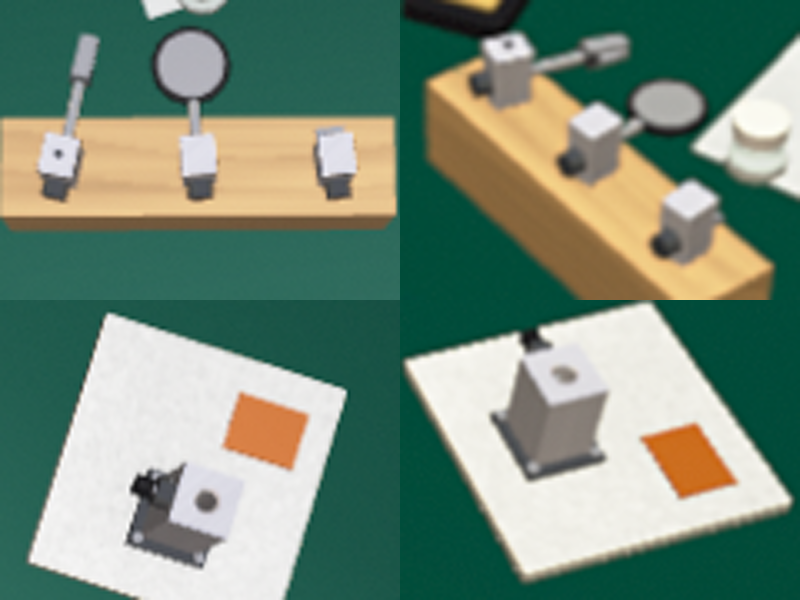

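Run:
```python
from h import *
def tp(x,y,x0,y0,s): return ((x+.5)/s+x0-.5,(y+.5)/s+y0-.5)
T1=lambda x,y:tp(x,y,215,105,10/3); S1=lambda x,y:tp(x-400,y,260,150,4)
T2=lambda x,y:tp(x,y-300,370,95,10/3); S2=lambda x,y:tp(x-400,y-300,360,255,10/3)
for n,a,b in [("headtop",S1(511,44),T1(58,154)),("clip",S1(608,48),T1(85,60)),("armroot",S1(540,68),T1(71,132)),("lenshead",S1(598,114),T1(197,152)),("plainhead",S1(690,199),T1(335,150)),("mouth",S2(565,374),T2(207,501)),
 ("c1",S2(650,303),T2(107,313)),("c2",S2(790,500),T2(346,390)),("c3",S2(405,362),T2(28,562))]:
    p,e=tri(a,b);print(n,p.round(4),round(e,4))
m=T1(58,154);print("top@.114",atz("top",m,.114).round(4),"side@.114",atz("side",S1(511,44),.114).round(4))
print("jaw top@.086", atz("top",T1(85,60),.086).round(4))
print("mouth t/s@.084",atz("top",T2(207,501),.084).round(4),atz("side",S2(565,374),.084).round(4))
for x,y in [(107,313),(346,390),(28,562)]: print("cT",atz("top",T2(x,y),.012).round(4))
# rack top corners z=.07 
for x,y in [(0,118),(393,118),(395,217),(2,217)]: print("rack",atz("top",T1(x,y),.07).round(4))
```

```text
headtop [0.5709 0.3014 0.1187] 0.0027
clip [0.6425 0.2829 0.093 ] 0.0039
armroot [0.5915 0.2941 0.0927] 0.0027
lenshead [0.5693 0.2074 0.1203] 0.002
plainhead [0.5684 0.1137 0.1135] 0.0008
mouth [ 0.5548 -0.1625  0.0846] 0.0001
c1 [ 0.714  -0.1195  0.0119] 0.0003
c2 [ 0.6489 -0.2959  0.0129] 0.0013
c3 [ 0.5256 -0.051   0.0127] 0.0001
top@.114 [0.5707 0.3025 0.114 ] side@.114 [0.576  0.3055 0.114 ]
jaw top@.086 [0.6427 0.2844 0.086 ]
mouth t/s@.084 [ 0.5548 -0.1627  0.084 ] [ 0.5553 -0.1623  0.084 ]
cT [ 0.7138 -0.1193  0.012 ]
cT [ 0.6497 -0.2968  0.012 ]
cT [ 0.5257 -0.0512  0.012 ]
rack [0.6066 0.3465 0.07  ]
rack [0.5996 0.0671 0.07  ]
rack [0.5284 0.0683 0.07  ]
rack [0.5357 0.3465 0.07  ]
```

The crop confirms it: the left rack post has the thin arm with a grey clip (85,60 in the crop), the middle one has the lens, and the right one a short tab. The holder's bore shows at crop (207,501), with the black plunger knob to its left, and the board's long part runs towards the orange pad. The measurements fit the text:
- **Mouth:** z is 84.6 mm.
- **Rack:** 280 × 71 mm.
- **Station:** yaw is −20°.

Next I'll move above the head block; the tool's yaw already matches the post.

arm_command(series="0 0 0 -0.048 -0.009 0 0.05; 0 0 0 -0.096 -0.018 0 0.05; 0 0 0 -0.144 -0.027 0 0.05; 0 0 0 -0.192 -0.036 0 0.05; 0 0 0 -0.24 -0.045 0 0.05; 0 0 0 -0.288 -0.054 0 0.05; 0 0 0 -0.336 -0.063 0 0.05; 0 0 0 -0.384 -0.072 0 0.05; 0 0 0 -0.432 -0.081 0.02 0.05; 0 0 0 -0.478 -0.0895 0.04 0.05; 0 0 0 -0.478 -0.0895 0.06 0.05; 0 0 0 -0.478 -0.0895 0.06 0.05; 0 0 0 -0.478 -0.0895 0.06 0.05; 0 0 0 -0.478 -0.0895 0.06 0.05")

```text
time: 2.65
eef_pos: [0.5718, 0.3028, 0.1631]
ee_rot: [[-0.968, 0.249, 0.002], [0.249, 0.968, 0.001], [-0.002, 0.002, -1.0]]
wrist_force: [0.5, -0.7, 0.5]
width: 0.586
grip_force: 0.0
```

Run:
```python
from h import *
s=grab("side","side1");t=grab("top","top1")
o=manip.get_obs();print(o["time"],o["eef_pos"],o["wrist_force"],o["width"],o["ee_rot"].round(3) if hasattr(o["ee_rot"],"round") else o["ee_rot"])
s=s[:,:,::-1];t=t[:,:,::-1]
c=lambda i,x,y,w,h:cv2.resize(i[y:y+h,x:x+w],(400,300),interpolation=cv2.INTER_CUBIC)
cv2.imwrite("pics/crop1.png",np.hstack([c(t,195,85,120,90),c(s,250,120,120,90)]))
for n,z in(("tcp",0),("tip",-.011)): print(n,proj("side",o["eef_pos"]+np.array([0,0,z])),proj("top",o["eef_pos"]+np.array([0,0,z])))
```

```text
2.75 [0.57174777 0.30261314 0.16266945] [ 0.07764866 -0.1421082   0.44409987] 0.5855035670164022 [[-0.968  0.25   0.002]
 [ 0.25   0.968  0.001]
 [-0.001  0.001 -1.   ]]
tcp [287.22040458 147.22018253] [230.07900173 145.8884806 ]
tip [287.1241577  150.55720766] [230.52764115 146.94624582]
```

View pics/crop1.png

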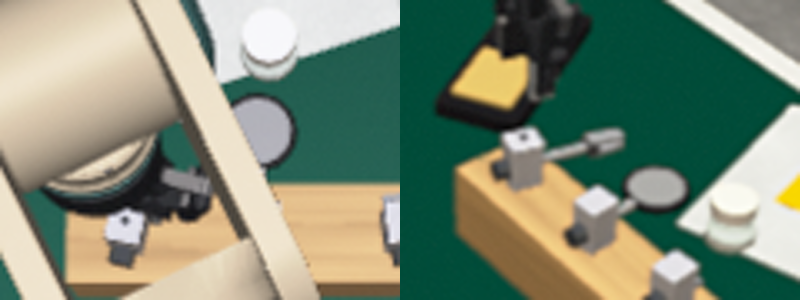

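The top view shows the head block free at crop (123,217). In the side view the jaws hang above it at (525,85), in line with the projected TCP. Descending and gripping.

arm_command(series="0 0 0 0 0 0.02 0.05; 0 0 0 0 0 0.04 0.05; 0 0 0 0 0 0.06 0.05; 0 0 0 0 0 0.071 0.05; 0 0 0 0 0 0.071 0.05; 0 0 0 0 0 0.071 0.05; 0 0 0 0 0 0.071 0.015; 0 0 0 0 0 0.071 0.015; 0 0 0 0 0 0.071 0.015; 0 0 0 0 0 0.071 0.015; 0 0 0 0 0 0.071 0.015; 0 0 0 0 0 0.071 0.015", newtons=60)

```text
time: 4.25
eef_pos: [0.5723, 0.3023, 0.0916]
ee_rot: [[-0.968, 0.25, 0.002], [0.25, 0.968, 0.001], [-0.002, 0.001, -1.0]]
wrist_force: [0.2, -1.1, 6.0]
width: 0.26
grip_force: 60.7
```

arm_command(series="0 0 0 0 0 -0.015 0.015; 0 0 0 0 0 -0.03 0.015; 0 0 0 0 0 -0.045 0.015; 0 0 0 0 0 -0.06 0.015; 0 0 0 0 0 -0.075 0.015; 0 0 0 0 0 -0.09 0.015; 0 0 0 0 0 -0.105 0.015; 0 0 0 0 0 -0.12 0.015; 0 0 0 0 0 -0.12 0.015; 0 0 0 0 0 -0.12 0.015; 0 0 0 0 0 -0.12 0.015")

```text
time: 5.62
eef_pos: [0.5714, 0.302, 0.2093]
ee_rot: [[-0.968, 0.25, -0.002], [0.25, 0.968, -0.001], [0.001, -0.001, -1.0]]
wrist_force: [-0.1, 0.3, -1.4]
width: 0.264
grip_force: 59.9
```

Run:
```python
from h import *
s=grab("side","side2");t=grab("top","top2")
o=manip.get_obs();print(o["time"],o["eef_pos"],o["wrist_force"],o["width"],o["grip_force"],o["moment"])
p=o["eef_pos"]
# if upright in tool: foot = tcp -.0826
print("foot pred side",proj("side",p-[0,0,.0826]))
s=s[:,:,::-1];t=t[:,:,::-1]
c=lambda i,x,y,w,h:cv2.resize(i[y:y+h,x:x+w],(400,300),interpolation=cv2.INTER_CUBIC)
cv2.imwrite("pics/crop2.png",np.hstack([c(t,195,85,120,90),c(s,250,90,120,90)]))
```

```text
5.725 [0.57152649 0.30204803 0.20969915] [ 0.89831079 -1.10739762 -1.96119975] 0.263893675569805 59.86687660217285 [0.02920526 0.02892548 0.01048372]
foot pred side [286.9786947  158.01684611]
```

View pics/crop2.png

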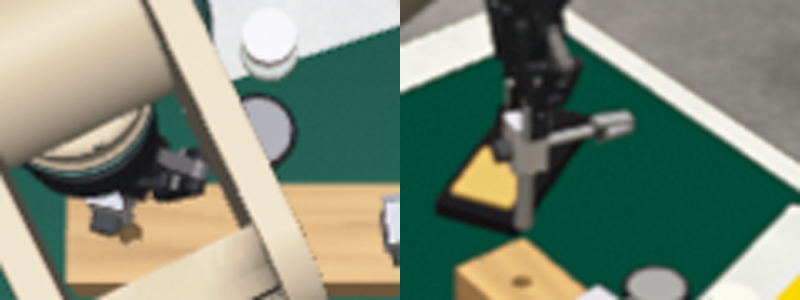

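The post is lifted clear and hangs upright. Its foot is at side crop (524,230), px (287,159), against a predicted (287,158). Carrying it over the holder.

The rows are not in the units I measure in: turns go in shares of pi/2 rad. I convert before sending: 0.096 rad / 1.5708 = 0.0611.

arm_command(series="0 0 0.0064 -0.005 -0.022 -0.02 0.015; 0 0 0.0127 -0.015 -0.068 -0.02 0.015; 0 0 0.0191 -0.025 -0.114 -0.02 0.015; 0 0 0.0255 -0.035 -0.16 -0.02 0.015; 0 0 0.0318 -0.045 -0.206 -0.02 0.015; 0 0 0.0382 -0.055 -0.252 -0.02 0.015; 0 0 0.0446 -0.065 -0.298 -0.02 0.015; 0 0 0.0509 -0.075 -0.344 -0.02 0.015; 0 0 0.0573 -0.085 -0.39 -0.02 0.015; 0 0 0.0611 -0.093 -0.425 -0.01 0.015; 0 0 0.0611 -0.098 -0.445 0 0.015; 0 0 0.0611 -0.1 -0.454 0.01 0.015; 0 0 0.0611 -0.1 -0.454 0.02 0.015; 0 0 0.0611 -0.1 -0.454 0.02 0.015; 0 0 0.0611 -0.1 -0.454 0.02 0.015; 0 0 0.0611 -0.1 -0.454 0.02 0.015; 0 0 0.0611 -0.1 -0.454 0.02 0.015")

```text
time: 7.85
eef_pos: [0.5552, -0.1622, 0.1908]
ee_rot: [[-0.94, 0.341, 0.001], [0.341, 0.94, -0.0], [-0.001, 0.0, -1.0]]
wrist_force: [0.4, 0.1, -0.9]
width: 0.262
grip_force: 59.8
```

Run:
```python
from h import *
s=grab("side","side3");t=grab("top","top3")
o=manip.get_obs();print(o["time"],o["eef_pos"],o["wrist_force"],o["width"],o["grip_force"],np.round(o["ee_rot"],3).tolist())
p=o["eef_pos"]
for c in("side","top"):print(c,"foot",proj(c,p-[0,0,.0826]),"rodtop",proj(c,p-[0,0,.0206]),"mouth",proj(c,[.5548,-.1625,.084]))
s=s[:,:,::-1];t=t[:,:,::-1]
c=lambda i,x,y,w,h:cv2.resize(i[y:y+h,x:x+w],(400,300),interpolation=cv2.INTER_CUBIC)
cv2.imwrite("pics/crop3.png",np.hstack([c(t,380,110,100,75),c(s,365,220,100,75)]))
```

```text
7.95 [ 0.55508288 -0.16235619  0.19058348] [ 0.58901558  0.22916461 -2.01520119] 0.2647987122069289 59.81160342693329 [[-0.94, 0.342, 0.0], [0.342, 0.94, -0.0], [-0.0, 0.0, -1.0]]
side foot [411.01683488 269.92463225] rodtop [416.1675779 250.9512875] mouth [409.08777427 277.01407932]
top foot [435.13864557 152.84416974] rodtop [445.00530533 147.219958  ] mouth [431.68677399 154.96802331]
```

View pics/crop3.png

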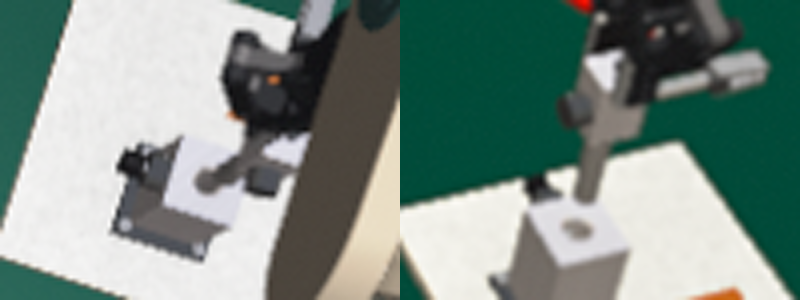

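The top view shows the rod running down to the mouth at crop (208,181). The side view has the foot at crop (586,200), px (411.5,270), against a predicted (411,270). I'll check the rod's tilt at sub-pixel level before lowering.

Run:
```python
from h import *
p=np.array(manip.get_obs()["eef_pos"])
for c in("side","top"):
    grab(c,c+"4")
    for d in manip.trace("clip_post",c)[:3]:
        m=d["mask"];print(c,d["confidence"],np.round(d["box"]))
        if c=="side":
            for h in np.arange(.004,.06,.006):
                u=proj(c,p-[0,0,.0826-h]);r=int(round(u[1]));xs=np.where(m[r])[0];xs=xs[abs(xs-u[0])<9]
                if len(xs):print(round(h,3),r,"pred",u[0].round(1),"seen",xs.mean().round(1),len(xs))
        else:
            for h in np.arange(.0,.06,.006):
                u=proj(c,p-[0,0,.0826-h]);r=int(round(u[1]));xs=np.where(m[r])[0];xs=xs[abs(xs-u[0])<12]
                if len(xs):print(round(h,3),r,"pred",u[0].round(1),"seen",xs.mean().round(1),len(xs))
s=cv2.imread("pics/side4.png").astype(int)
for r in range(250,273,3): print(r,s[r,400:426].sum(1)//3)
```

```text
side 0.86 [227. 223.  39.  39.]
side 0.85 [402. 234.  52.  36.]
0.004 269 pred 411.3 seen 411.0 3
0.01 267 pred 411.8 seen 411.0 5
0.016 265 pred 412.3 seen 411.5 6
0.022 263 pred 412.8 seen 412.0 5
0.028 262 pred 413.3 seen 412.0 5
0.034 260 pred 413.8 seen 412.5 4
0.04 258 pred 414.3 seen 413.0 5
0.046 256 pred 414.8 seen 413.5 6
0.052 254 pred 415.3 seen 414.5 8
0.058 252 pred 415.8 seen 416.0 13
side 0.7 [167. 229.  17.  20.]
top 0.96 [116. 257.  43.  50.]
top 0.93 [194. 285.  46.  46.]
top 0.88 [258. 216.  51.  43.]
250 [ 44  44  44  44  47  43  40  42  53  59  57  56  67  99 122 129 128 128
 128 129 129 130 132 131 121  92]
253 [ 44  44  44  45  44  43  45  43  43  58  85 102 112 126 129 128 128 128
 128 129 127 127 125 115  88  57]
256 [ 44  44  44  45  43  44  44  44  43  42  56  80 104 113 116 110  98  82
  66  52  40  39  39  39  44  57]
259 [ 44  44  45  43  43  42  43  43  42  52  73  90 100 102 103 100 109 129
 159 190 202 208 223 237 241 239]
262 [ 44  64  98 108 118 147 190 207 196 144  99  97 102 102  99 131 204 237
 239 235 234 235 237 237 235 233]
265 [ 25  93 191 239 242 241 242 239 199 127  96 100 102  97 122 198 237 240
 238 237 236 236 236 237 236 235]
268 [ 75  75  78  88 102 155 220 215 146  95  95 100  97 111 173 226 235 235
 237 237 236 235 234 233 232 232]
271 [203 219 225 225 225 226 227 227 225 200 176 177 184 195 219 228 232 234
 234 233 233 233 234 233 232 232]
```

The tilt is negligible. The foot sits about 1 mm to the image's left, so I'll shift by 0.7 mm and lower into the mouth slowly.

arm_command(series="0 0 0 -0.0007 -0.0003 0.006 0.015; 0 0 0 -0.0007 -0.0003 0.012 0.015; 0 0 0 -0.0007 -0.0003 0.018 0.015; 0 0 0 -0.0007 -0.0003 0.02 0.015; 0 0 0 -0.0007 -0.0003 0.021 0.015; 0 0 0 -0.0007 -0.0003 0.022 0.015; 0 0 0 -0.0007 -0.0003 0.023 0.015; 0 0 0 -0.0007 -0.0003 0.024 0.015; 0 0 0 -0.0007 -0.0003 0.025 0.015; 0 0 0 -0.0007 -0.0003 0.026 0.015; 0 0 0 -0.0007 -0.0003 0.027 0.015; 0 0 0 -0.0007 -0.0003 0.028 0.015; 0 0 0 -0.0007 -0.0003 0.029 0.015; 0 0 0 -0.0007 -0.0003 0.029 0.015")

```text
time: 9.9
eef_pos: [0.5558, -0.163, 0.1622]
ee_rot: [[-0.94, 0.342, 0.001], [0.342, 0.94, -0.0], [-0.001, 0.0, -1.0]]
wrist_force: [-0.3, -0.2, 4.2]
width: 0.265
grip_force: 60.5
```

arm_command(series="0 0 0 0 0 0 0.015; 0 0 0 0 0 0.001 0.015; 0 0 0 0 0 0.002 0.015; 0 0 0 0 0 0.003 0.015; 0 0 0 0 0 0.003 0.015; 0 0 0 0 0 0.003 0.015")

```text
time: 10.65
eef_pos: [0.5555, -0.1627, 0.1578]
ee_rot: [[-0.94, 0.342, -0.001], [0.342, 0.94, 0.001], [0.001, 0.0, -1.0]]
wrist_force: [2.2, 0.9, -2.5]
width: 0.261
grip_force: 59.7
```

Run:
```python
from h import *
o=manip.get_obs();p=o["eef_pos"];print(o["wrist_force"],o["moment"],p)
s=grab("side","side5")[:,:,::-1];t=grab("top","top5")[:,:,::-1]
c=lambda i,x,y,w,h:cv2.resize(i[y:y+h,x:x+w],(400,300),interpolation=cv2.INTER_CUBIC)
print(proj("side",p-[0,0,.0826]),manip.get_obs()["wrist_force"])
cv2.imwrite("pics/crop5.png",np.hstack([c(t,380,110,100,75),c(s,380,230,80,60)]))
```

```text
[ 2.19301866  0.90431817 -2.49605298] [ 0.45213699 -0.71664863  0.01400089] [ 0.55547334 -0.16274804  0.15779018]
[408.69386114 279.46535427] [ 2.67958737  1.04297669 -3.23042135]
```

View pics/crop5.png

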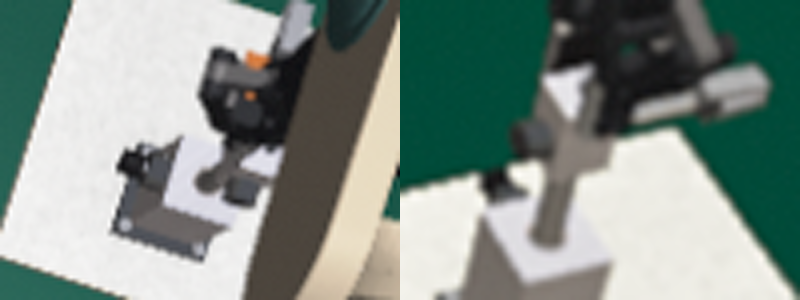

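The rod is in the bore: its foot disappears into the mouth at side crop (548,240), and the top view agrees at (208,182). There is a slight sideways force of about 2.5 N, so I'll ease it by 0.5 mm and carry on past the plunger.

arm_command(series="0 0 0 -0.0005 0 0.001 0.015; 0 0 0 -0.0005 0 0.002 0.015; 0 0 0 -0.0005 0 0.003 0.015; 0 0 0 -0.0005 0 0.004 0.015; 0 0 0 -0.0005 0 0.005 0.015; 0 0 0 -0.0005 0 0.006 0.015; 0 0 0 -0.0005 0 0.006 0.015")

```text
time: 11.62
eef_pos: [0.556, -0.1631, 0.1522]
ee_rot: [[-0.94, 0.342, -0.0], [0.342, 0.94, 0.0], [0.0, 0.0, -1.0]]
wrist_force: [2.0, 2.9, 0.3]
width: 0.262
grip_force: 60.0
```

arm_command(series="0 0 0 0 0 0.001 0.015; 0 0 0 0 0 0.002 0.015; 0 0 0 0 0 0.003 0.015; 0 0 0 0 0 0.004 0.015; 0 0 0 0 0 0.005 0.015; 0 0 0 0 0 0.005 0.015")

```text
time: 12.38
eef_pos: [0.5567, -0.1634, 0.1494]
ee_rot: [[-0.94, 0.342, 0.003], [0.342, 0.94, -0.001], [-0.003, -0.0, -1.0]]
wrist_force: [1.0, 3.9, 8.7]
width: 0.259
grip_force: 61.2
```

arm_command(series="0 0 0 0 0 0.001 0.015; 0 0 0 0 0 0.002 0.015; 0 0 0 0 0 0.003 0.015; 0 0 0 0 0 0.003 0.015; 0 0 0 0 0 0.003 0.015")

```text
time: 13.0
eef_pos: [0.5566, -0.1633, 0.146]
ee_rot: [[-0.94, 0.342, 0.002], [0.342, 0.94, -0.001], [-0.002, 0.0, -1.0]]
wrist_force: [0.5, 2.5, 6.7]
width: 0.263
grip_force: 61.0
```

arm_command(series="0 0 0 0 0 0.001 0.015; 0 0 0 0 0 0.002 0.015; 0 0 0 0 0 0.002 0.015; 0 0 0 0 0 0.002 0.015")

```text
time: 13.5
eef_pos: [0.5565, -0.1633, 0.1437]
ee_rot: [[-0.94, 0.342, 0.002], [0.342, 0.94, -0.001], [-0.002, 0.0, -1.0]]
wrist_force: [1.5, 2.6, 6.3]
width: 0.26
grip_force: 60.9
```

arm_command(series="0 0 0 0 0 0.0005 0.015; 0 0 0 0 0 0.001 0.015; 0 0 0 0 0 0.0015 0.015; 0 0 0 0 0 0.0015 0.015; 0 0 0 0 0 0.0015 0.015")

```text
time: 14.12
eef_pos: [0.5567, -0.1634, 0.1428]
ee_rot: [[-0.94, 0.342, 0.003], [0.342, 0.94, -0.001], [-0.003, 0.0, -1.0]]
wrist_force: [1.2, 3.2, 8.7]
width: 0.256
grip_force: 61.2
```

arm_command(series="0 0 0 0 0 0.0005 0.015; 0 0 0 0 0 0.001 0.015; 0 0 0 0 0 0.0015 0.015; 0 0 0 0 0 0.0015 0.015; 0 0 0 0 0 0.0015 0.015")

```text
time: 14.75
eef_pos: [0.5567, -0.1634, 0.1413]
ee_rot: [[-0.94, 0.342, 0.003], [0.342, 0.94, -0.001], [-0.003, 0.0, -1.0]]
wrist_force: [0.1, 3.1, 8.4]
width: 0.263
grip_force: 61.2
```

Still sliding: it moved the full 1.5 mm at constant force.

arm_command(series="0 0 0 0 0 0.0005 0.015; 0 0 0 0 0 0.001 0.015; 0 0 0 0 0 0.0015 0.015; 0 0 0 0 0 0.002 0.015; 0 0 0 0 0 0.002 0.015")

```text
time: 15.38
eef_pos: [0.5566, -0.1634, 0.1391]
ee_rot: [[-0.94, 0.342, 0.003], [0.342, 0.94, -0.001], [-0.003, 0.0, -1.0]]
wrist_force: [1.1, 3.0, 7.0]
width: 0.262
grip_force: 61.1
```

arm_command(series="0 0 0 0 0 0.0005 0.015; 0 0 0 0 0 0.001 0.015; 0 0 0 0 0 0.0015 0.015; 0 0 0 0 0 0.002 0.015; 0 0 0 0 0 0.002 0.015")

```text
time: 16.0
eef_pos: [0.5566, -0.1633, 0.1369]
ee_rot: [[-0.94, 0.342, 0.002], [0.342, 0.94, -0.001], [-0.002, 0.0, -1.0]]
wrist_force: [1.7, 3.3, 6.8]
width: 0.263
grip_force: 60.8
```

arm_command(series="0 0 0 0 0 0.0005 0.015; 0 0 0 0 0 0.001 0.015; 0 0 0 0 0 0.0015 0.015; 0 0 0 0 0 0.002 0.015; 0 0 0 0 0 0.002 0.015")

```text
time: 16.62
eef_pos: [0.5569, -0.1635, 0.1361]
ee_rot: [[-0.94, 0.342, 0.004], [0.342, 0.94, -0.001], [-0.004, 0.0, -1.0]]
wrist_force: [-1.0, 3.3, 11.4]
width: 0.264
grip_force: 61.6
```

arm_command(series="0 0 0 0 0 0.0005 0.015; 0 0 0 0 0 0.001 0.015; 0 0 0 0 0 0.001 0.015; 0 0 0 0 0 0.001 0.015")

```text
time: 17.12
eef_pos: [0.5572, -0.1635, 0.136]
ee_rot: [[-0.94, 0.342, 0.005], [0.342, 0.94, -0.002], [-0.005, 0.0, -1.0]]
wrist_force: [-1.2, 4.7, 16.2]
width: 0.263
grip_force: 62.1
```

It moved 0.1 mm for 1 mm commanded and the force rose to 16 N, well above the roughly 8 N sliding friction. So the foot is on the stop at a depth of about 31 mm. Releasing.

arm_command(series="0 0 0 0 0 -0.0005 0.025; 0 0 0 0 0 -0.0005 0.028; 0 0 0 0 0 -0.0005 0.032; 0 0 0 0 0 -0.0005 0.036; 0 0 0 0 0 -0.0005 0.045; 0 0 0 0 0 -0.0005 0.045; 0 0 0 0 0 -0.0005 0.045")

```text
time: 18.0
eef_pos: [0.556, -0.1631, 0.1329]
ee_rot: [[-0.94, 0.342, 0.0], [0.342, 0.94, 0.0], [-0.0, 0.0, -1.0]]
wrist_force: [0.1, 0.4, -1.1]
width: 0.527
grip_force: 0.0
```

Released. To check that letting go didn't lift the post, I'll regrip it and press gently again.

arm_command(series="0 0 0 0 0 -0.003 0.045; 0 0 0 0 0 -0.003 0.045; 0 0 0 0 0 -0.003 0.015; 0 0 0 0 0 -0.003 0.015; 0 0 0 0 0 -0.003 0.015; 0 0 0 0 0 -0.003 0.015; 0 0 0 0 0 -0.003 0.015; 0 0 0 0 0 -0.003 0.015", newtons=40)

```text
time: 19.0
eef_pos: [0.5561, -0.1632, 0.1361]
ee_rot: [[-0.94, 0.342, 0.0], [0.342, 0.94, -0.0], [-0.0, 0.0, -1.0]]
wrist_force: [-0.2, 0.8, 2.4]
width: 0.264
grip_force: 42.2
```

arm_command(series="0 0 0 0 0 0.0005 0.015; 0 0 0 0 0 0.001 0.015; 0 0 0 0 0 0.001 0.015; 0 0 0 0 0 0.001 0.015")

```text
time: 19.5
eef_pos: [0.5563, -0.1633, 0.136]
ee_rot: [[-0.94, 0.342, 0.001], [0.342, 0.94, -0.0], [-0.001, 0.0, -1.0]]
wrist_force: [-1.8, 0.2, 7.6]
width: 0.266
grip_force: 42.8
```

arm_command(series="0 0 0 0 0 0.0005 0.015; 0 0 0 0 0 0.001 0.015; 0 0 0 0 0 0.001 0.015; 0 0 0 0 0 0.001 0.015")

```text
time: 20.0
eef_pos: [0.5566, -0.1633, 0.1359]
ee_rot: [[-0.94, 0.342, 0.003], [0.342, 0.94, -0.001], [-0.003, 0.0, -1.0]]
wrist_force: [-2.5, 1.6, 10.5]
width: 0.265
grip_force: 43.0
```

arm_command(series="0 0 0 0 0 0.0005 0.015; 0 0 0 0 0 0.001 0.015; 0 0 0 0 0 0.001 0.015; 0 0 0 0 0 0.001 0.015")

```text
time: 20.5
eef_pos: [0.5569, -0.1634, 0.1359]
ee_rot: [[-0.94, 0.342, 0.004], [0.342, 0.94, -0.001], [-0.004, 0.0, -1.0]]
wrist_force: [-3.7, 1.6, 13.7]
width: 0.264
grip_force: 43.6
```

arm_command(series="0 0 0 0 0 -0.0005 0.025; 0 0 0 0 0 -0.0005 0.028; 0 0 0 0 0 -0.0005 0.032; 0 0 0 0 0 -0.0005 0.036; 0 0 0 0 0 -0.0005 0.045; 0 0 0 0 0 -0.0005 0.045; 0 0 0 0 0 -0.02 0.05; 0 0 0 0 0 -0.05 0.05; 0 0 0 0 0 -0.08 0.05; 0 0 0 0 0 -0.12 0.05; 0 0 0 0 0 -0.15 0.05; 0 0 0 0.05 0.05 -0.15 0.05; 0 0 0 0.08 0.1 -0.15 0.05; 0 0 0 0.1 0.15 -0.15 0.05; 0 0 0 0.1 0.2 -0.15 0.05; 0 0 0 0.1 0.2 -0.15 0.05; 0 0 0 0.1 0.2 -0.15 0.05")

```text
time: 22.62
eef_pos: [0.5304, 0.0586, 0.2839]
ee_rot: [[-0.94, 0.342, 0.001], [0.342, 0.94, -0.0], [-0.001, 0.0, -1.0]]
wrist_force: [0.5, 0.0, 0.2]
width: 0.587
grip_force: 0.0
```

Run:
```python
from h import *
s=grab("side","side9")[:,:,::-1];t=grab("top","top9")[:,:,::-1]
c=lambda i,x,y,w,h:cv2.resize(i[y:y+h,x:x+w],(400,300),interpolation=cv2.INTER_CUBIC)
cv2.imwrite("pics/crop9.png",np.vstack([np.hstack([c(t,370,85,120,90),c(s,360,225,120,90)]),np.hstack([c(t,215,105,120,90),c(s,260,150,100,75)])]))
P=np.array([.5548,-.1625,.053])
for h in(.062,.106):print(proj("side",P+[0,0,h]),proj("top",P+[0,0,h]))
```

```text
[411.54231105 267.94181044] [436.26754576 152.36105601]
[415.18771089 254.50956222] [443.24331453 148.39151721]
```

View pics/crop9.png

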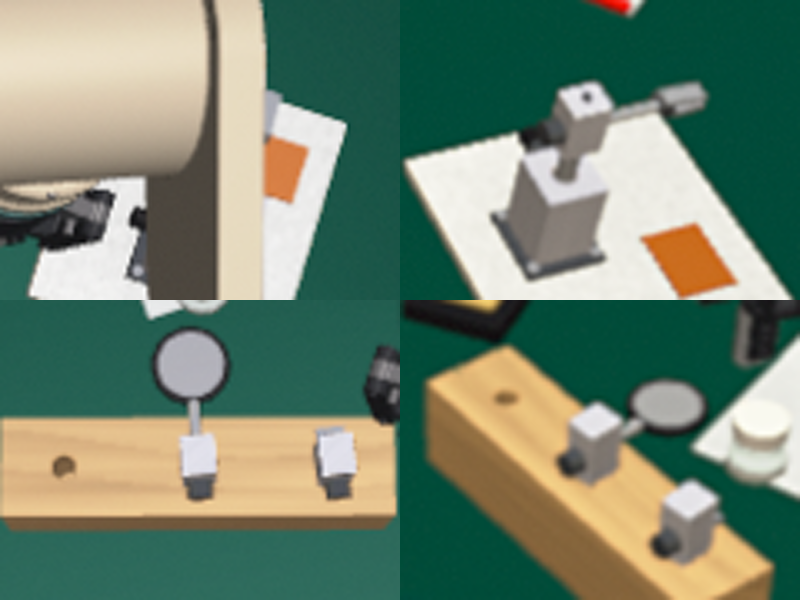

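The post stands upright in the holder. Its head-top dot is at side crop (588,98), px (416,254), against an expected (415,254.5). The clip reaches out over the long part of the board, and the other two posts haven't moved. Handing in.

```bash
python3 -c "
from cell import manip
print(manip.close_job())"
```

```text
the job is handed in; nothing more can be done
None
```

The clip post is in the holder, pressed home on the hidden stop about 31 mm below the mouth, with its clip over the long part of the board; it is released, the other two posts look unmoved, and the job was handed in at about 23 s (no verdict was shown).

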